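# Step the filter turret to green and take a reading

## Task

On the bench photometer, push the tabs of the filter turret round with a fingertip, either way, until the green filter stands squarely at the tip of the white pointer. Then press the red button on its front fully down and let it come up again. Only push: do not pinch the tabs, do not press the button before the green filter is in place, and leave the other things on the bench where they are.

Things in the scene. Friction and masses are not known exactly. Their poses are not given: they have to be found in the camera images.
- photometer: bench filter photometer, fixed to the bench: white drum 112 mm across (128 at its foot), 68 mm high. Origin: centre of its underside on the turret axis, bench height; x points to the rear post, z up. Grey button console in front at x -146 to -86 mm, 54 mm wide, 50 mm high. Grey rear post at x +98 to +110 mm, 107 mm high; the white pointer on it reaches in over the tabs to a tip at x +53 mm.
- turret (a joint): angle of the turret about the upright axis, rad, growing counter-clockwise from above; 0 or any whole turn = green filter at the pointer. Turns freely both ways (stops only at +-20 rad). No clicks: friction of about 0.1 N m (1.3 N at a tab), so it stays where it is left.
- tab_faces_ccw: the counter-clockwise sides (4 mm plates) of the six grey tabs that stick out of the turret's rim, one outward of each filter on the same radius: tabs 12 mm thick, from the rim (58 mm from the axis) to 88 mm, 72 to 92 mm above the bench, about 65 mm free between neighbours. Origin on the axis at bench height, x towards the green filter.
- tab_faces_cw: the clockwise side plates of all six tabs (4 mm thick, turn with the turret). Same origin and axes. A tab counts as pinched when both its sides are pressed at once.
- bag_sealer: teal bag sealer, fixed furniture left of the photometer, not part of the job: 410 mm long, about 95 mm wide, its base 60 mm high; its arm stands half open, its black handle at the near end up to about 190 mm above the bench: pass above it. Origin: centre of its underside, x along it away from the robot.
- filter_green (a point): centre of the green filter's upper face, on the turret, 40 mm from the axis, 84 mm above the bench
- reading_spot (a point): where the centre of the filter in use must stand: fixed on the photometer, 40 mm from the axis towards the rear post, 84 mm above the bench, 13 mm inward of the pointer's tip
- turret_center (a point): point on the turret axis at the disc's upper face, 84 mm above the bench. The turret is a black disc 116 mm across with six round filters 25 mm across, 40 mm from the axis, every 60 degrees; counter-clockwise from above: green, blue, clear (whitish), red, amber, violet.
- read_button_top (a point): centre of the top of the round red push button, 26 mm across, on the front console 119 mm in front of the turret axis; pressed straight down
- read_button (a joint): travel of the red button, m: 0 up, 0.006 fully down; a spring brings it back; about 5 N presses it fully down
- orange_tube: clear 50 ml tube with an orange cap, 35 x 35 x 104 mm, standing behind the photometer; loose, to be left alone. Origin: centre of its underside.
- beaker: glass beaker 54 x 54 x 70 mm, standing left of the black heater; loose, to be left alone. Origin: centre of its underside.
- pink_dish: petri dish, 64 mm across, 14 mm high, pinkish; loose, to be left alone. Origin: centre of its underside.
- white_tape: roll of white tape, 72 mm across, 19 mm high; loose, to be left alone. Origin: centre of its underside.
- blue_cap_bottle: small white bottle with a blue cap, 40 x 40 x 75 mm; loose, to be left alone. Origin: centre of its underside.
- screwdriver: screwdriver with a red handle, 178 x 26 x 24 mm, lying; loose, to be left alone. Origin: centre of its underside.

How it is judged:
By the outcome, as a careful person would: the job done as asked, in the order asked, and still so for the second after the job is handed in, with the robot touching nothing.
It also fails if it takes over 64 s, if anything falls off the work surface, if the arm or the gripper's body presses on something with over 40 N, if the wrist force passes 120 N, or if a joint passes its speed limit or range.

## Robot

A 7-joint arm with a two-finger parallel gripper is mounted at the origin on a cart in front of the work surface, level with it; the furniture and walls round the work are solid. World frame = base frame: x ahead of the robot, y to its left, z up, the work surface at z = 0. Lengths are in m, angles in rad, forces in N, time in s.
With the tool pointing down it reaches from about 0.4 to 0.85 m from the base axis. Payload 10.4 kg.
Tool frame: the origin (TCP) lies midway between the tips of the shut fingers; the grasp point (between the pads) lies 19 mm behind it; z points along the fingers, y is the direction in which the jaws open and shut (so a half turn about z gives the same grasp; the last joint's range is limited). The gripper opens to 87 mm and grips with 3 to 60 N. Pads are 19 mm wide; open, the fingers measure 117 mm over their backs; the gripper's body (75 mm by 190 mm) begins 51 mm behind the grasp point.
Start: joints at [1.098, 0.332, -0.065, 1.46, 0.022, 1.35, -0.088], TCP at [0.272, -0.563, 0.223] pointing down, gripper open.
Joint ranges: [-2.6, 2.6], [-0.5, 2.12], [-1.47, 1.34], [0.16, 2.42], [-1.27, 4.41], [0.06, 2.06], [-2.6, 2.6]. Speed limits (rad/s): [2.22, 2.22, 2.79, 2.79, 3.14, 3.14, 3.14].

## Interface

Orientations are given as a unit quaternion [x, y, z, w].
In Python, from bench import r gives the robot as it stands.
- The arm moves only by the tool step_arm, never from a script. Its argument "increments" is a list of rows, each a list of 2 entries, a list of its own where there are three numbers: the shift along the tool's x, y, z in m, then the turn, a rotation vector about the tool's x, y, z in rad. A call has 1 to 5 rows; each row is the pose to reach, as a shift and turn from the pose measured when the call began, along the tool's axes at that moment; what a row does not reach only later rows make up. A row lasts 1/10 s, in which the tool goes at most 50 mm and 8.59 degrees, less where a joint would pass 70% of its speed; a pose out of reach is approached as far as the arm can. A call with a gripper value outside its range is refused whole. "hand" is the closure, from -1 (fully open) to 1 (shut), so that 0 is half open, set as the call begins (left out, the last holds). The fingers move at their own pace and stop on an object; "grip_force" is the grip in N (left out, the last holds). Time passes only in rows, so rows that repeat a pose let the fingers close. It gives the time, the measured TCP pose, the force and the opening at its end, in the units of the state.
- r.read_state(): the state, without advancing time (a new reading comes with each control period).
- r.camera(name): name is "scene" or "top" or "wrist"; returns a dict with "pixels" (480x640x3 uint8, blue, green, red), "camera_matrix" (3x3 intrinsics, pixels), "extrinsics" (4x4, takes a point from camera to world coordinates). Camera axes: x right, y up, looking along -z (the intrinsics and any distortion apply to the point x, -y, -z); pixel columns grow to the right and rows downward; lengths in m; the calibration is good to about 2 mm. A picture is of the moment at which its call begins. There is no depth.
- r.close_job(): hands the job in, once; it reports no verdict.
The state is a dict: "time": time; "joint_positions": joint angles; "joint_vel": joint speeds; "joint_torque": joint torques, N m; "ee_pos": TCP position; "eef_rot": TCP orientation; "ft_force": force on the tool from outside, world axes, zero at the start; "torque": the same for the moment, N m; "width": finger opening in m.
Only numpy, scipy, OpenCV 4.12 (cv2) and the standard library are available. Lean on these libraries where they do the work, as an engineer would, in place of code of your own. Each camera call takes 0.05 s, during which the arm holds its last target.

## Working session

There is one attempt and no reset: what is moved stays moved. The work goes in short steps, Python scripts to look and compute and a tool call to move; the robot and the scene stay as the last step left them, time stands still between calls to the robot, and variables do not carry over. Pictures are saved under pics/ and viewed, and the job is handed in when it is done.

Besides the shell and the picture viewer there is one more tool, called after ">>>" by a JSON object that holds its "name" and its "arguments", one argument or row to a line. step_arm: Moves the arm, as the interface text tells. Its arguments: {"type":"object","properties":{"increments":{"type":"array"},"hand":{"type":"number"},"grip_force":{"type":"number"}},"required":["increments"]}

```bash
mkdir -p pics; ls
python3 - <<'E'
from bench import r
import cv2,numpy as np
print(r.read_state())
for n in("scene","top","wrist"):
    c=r.camera(n); cv2.imwrite(f"pics/{n}0.png",c["pixels"]); print(n,c["camera_matrix"],c["extrinsics"],[k for k in c])
E
```

```text
pics
{'time': 0.0, 'joint_positions': array([ 1.09839984,  0.33284006, -0.06471419,  1.46094925,  0.0216073 ,
        1.34987809, -0.08849772]), 'joint_vel': array([ 0.00097304, -0.00144668, -0.00140762, -0.00051433,  0.00186553,
        0.00010395, -0.00175728]), 'joint_torque': array([ 9.83225182e-04, -6.23259401e+01,  2.49694765e-02, -3.89905894e+01,
       -6.15374465e-02,  3.96257162e-02,  1.20855843e-04]), 'ee_pos': array([ 0.27157266, -0.56248935,  0.22177005]), 'eef_rot': array([ 9.74812284e-01,  2.23025861e-01, -1.86109342e-04, -6.63827465e-04]), 'ft_force': array([-0.0802754 , -0.91892824, -0.43493647]), 'torque': array([0.00243059, 0.01525462, 0.00419665]), 'width': 0.08691154715446434}
scene [[451.07357693   0.         309.61801931]
 [  0.         451.07357693 238.65322893]
 [  0.           0.           1.        ]] [[-0.87044648  0.30290866 -0.38803256  0.16062352]
 [-0.49197075 -0.56246266  0.66453031  0.74762536]
 [-0.01696184  0.76933874  0.63861585  0.78069763]
 [ 0.          0.          0.          1.        ]] ['pixels', 'camera_matrix', 'extrinsics']
top [[544.80276418   0.         323.67165321]
 [  0.         544.80276418 240.62389642]
 [  0.           0.           1.        ]] [[ 0.00317404  0.98544965 -0.16993797  0.33127755]
 [-0.99999017  0.0036538   0.00251046  0.02415567]
 [ 0.00309485  0.16992833  0.98545156  1.50544667]
 [ 0.          0.          0.          1.        ]] ['pixels', 'camera_matrix', 'extrinsics']
wrist [[413.95023255   0.         324.25329816]
 [  0.         413.95023255 236.87078921]
 [  0.           0.           1.        ]] [[ 0.434958    0.86533399  0.24901532  0.34044274]
 [-0.90044762  0.41872127  0.11775642 -0.52868121]
 [-0.00236938 -0.27544435  0.9613141   0.38396893]
 [ 0.          0.          0.          1.        ]] ['pixels', 'camera_matrix', 'extrinsics']
```

View pics/top0.png

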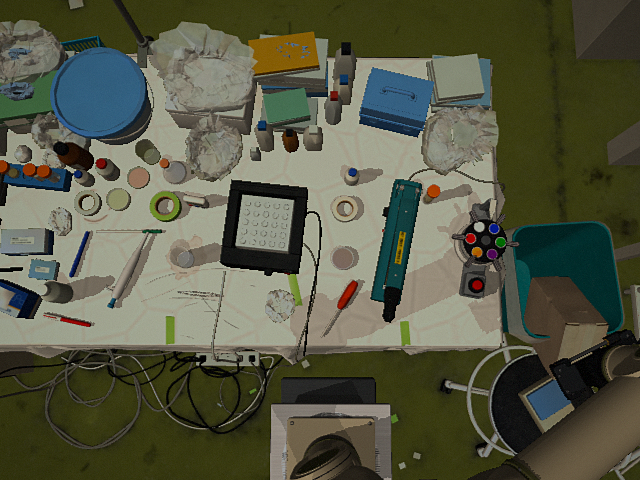

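View pics/scene0.png

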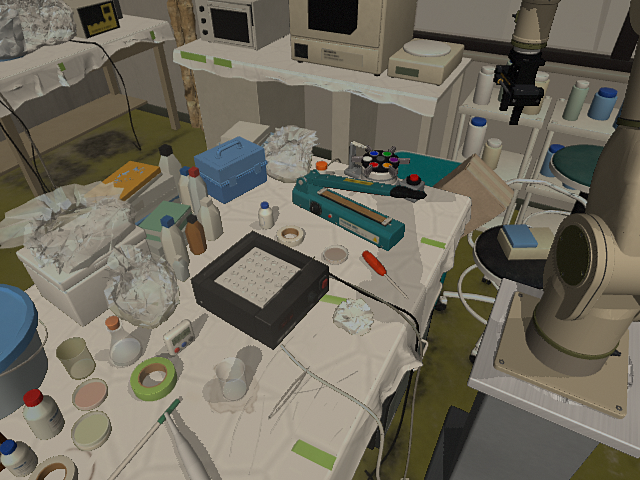

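```bash
cat > h.py <<'E'
import numpy as np,cv2
def ray(c,u,v,z):
    K=c["camera_matrix"];E=c["extrinsics"]
    d=np.array([(u-K[0,2])/K[0,0],-(v-K[1,2])/K[1,1],-1]); d=E[:3,:3]@d; o=E[:3,3]
    return o+d*(z-o[2])/d[2]
def proj(c,p):
    K=c["camera_matrix"];E=c["extrinsics"]
    q=E[:3,:3].T@(np.array(p)-E[:3,3]); return K[0,0]*q[0]/-q[2]+K[0,2], K[1,1]*-q[1]/-q[2]+K[1,2]
def crop(c,name,u0,v0,u1,v1,s):
    im=c["pixels"][v0:v1,u0:u1]; cv2.imwrite(name,cv2.resize(im,None,fx=s,fy=s,interpolation=cv2.INTER_CUBIC))
E
python3 - <<'E'
from bench import r
from h import *
c=r.camera("top"); crop(c,"pics/t1.png",430,180,530,310,4.6)
c=r.camera("scene"); crop(c,"pics/s1.png",330,120,450,210,6)
E
```

```text
(no output)
```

View pics/t1.png

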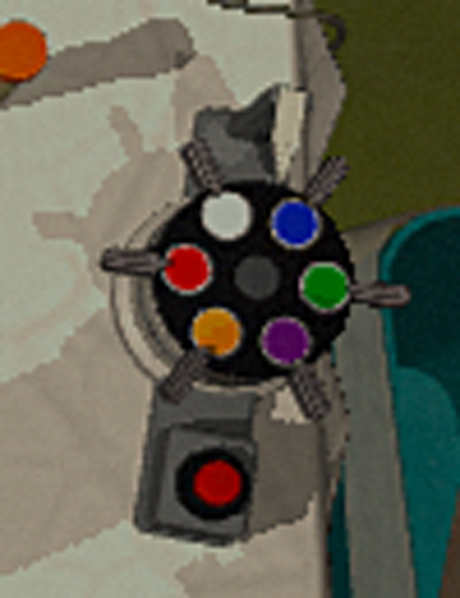

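View pics/s1.png

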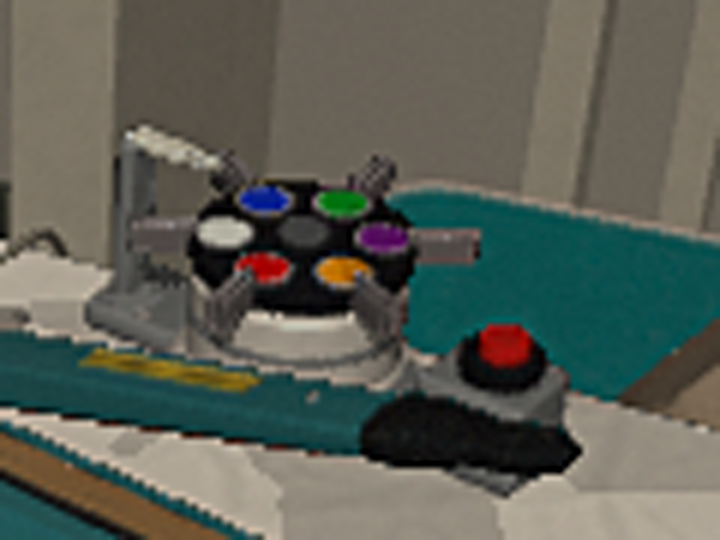

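View pics/wrist0.png

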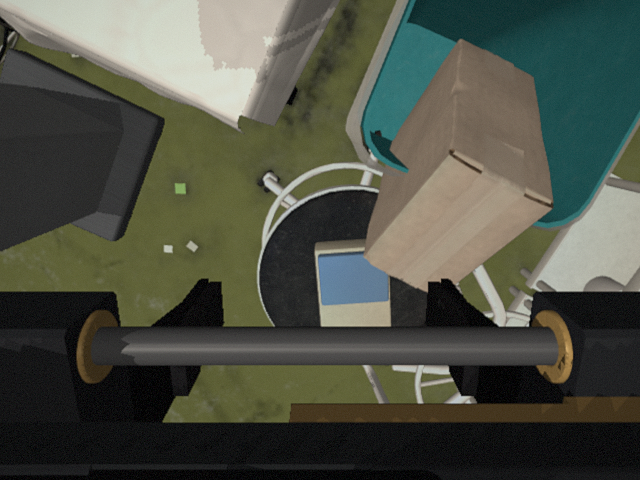

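Run:
```python
from bench import r
from h import *
c=r.camera("top")
g={"green":(325,286),"blue":(296,222),"clear":(226,216),"red":(186,268),"amber":(216,331),"violet":(286,341)}
P={}
for k,(u,v) in g.items(): P[k]=ray(c,430+(u+.5)/4.6-.5,180+(v+.5)/4.6-.5,.084)
ctr=np.mean(list(P.values()),0); print("ctr",ctr)
for i,(k,p) in enumerate(P.items()):
    d=p-ctr; a=np.degrees(np.arctan2(d[1],d[0])); print(k,p.round(4),np.hypot(*d[:2]).round(4),a.round(1),((a-60*i+180)%360-180).round(1))
for z in(.055,.065): 
    b=ray(c,430+217/4.6,180+483/4.6,z); d=ctr-b; print("btn",z,b,np.hypot(*d[:2]),np.degrees(np.arctan2(d[1],d[0])))
# console back edges
t=ray(c,430+18/4.6,180+48/4.6,.104);print("tube",t)
```

```text
ctr [ 0.58003368 -0.40768876  0.084     ]
green [ 0.575  -0.4473  0.084 ] 0.0399 -97.2 -97.2
blue [ 0.6125 -0.4325  0.084 ] 0.0409 -37.3 -97.3
clear [ 0.6159 -0.3921  0.084 ] 0.0391 23.5 -96.5
red [ 0.5853 -0.3676  0.084 ] 0.0404 82.6 -97.4
amber [ 0.5486 -0.3833  0.084 ] 0.0398 142.2 -97.8
violet [ 0.5429 -0.4233  0.084 ] 0.0402 -157.2 -97.2
btn 0.055 [ 0.46284348 -0.38924031  0.055     ] 0.11863342033835282 -8.946263842892128
btn 0.065 [ 0.46193641 -0.38639018  0.065     ] 0.12000248009341988 -10.223274592050135
tube [ 0.70921572 -0.27158979  0.104     ]
```

Run:
```python
from bench import r
from h import *
c=r.camera("top"); crop(c,"pics/t2.png",480,200,640,360,4)
c2=r.camera("scene"); crop(c2,"pics/s2.png",380,120,540,240,4)
for z in(-.3,-.1,0,.1): print(z,[ray(c,u,v,z).round(3) for u,v in((527,277),(566,360),(605,330),(512,225))])
```

```text
-0.3 [array([ 0.522, -0.658, -0.3  ]), array([ 0.252, -0.768, -0.3  ]), array([ 0.349, -0.903, -0.3  ]), array([ 0.699, -0.617, -0.3  ])]
-0.1 [array([ 0.501, -0.582, -0.1  ]), array([ 0.261, -0.68 , -0.1  ]), array([ 0.347, -0.8  , -0.1  ]), array([ 0.658, -0.546, -0.1  ])]
0 [array([ 0.491, -0.544,  0.   ]), array([ 0.266, -0.636,  0.   ]), array([ 0.346, -0.749,  0.   ]), array([ 0.638, -0.511,  0.   ])]
0.1 [array([ 0.48 , -0.507,  0.1  ]), array([ 0.27 , -0.592,  0.1  ]), array([ 0.345, -0.697,  0.1  ]), array([ 0.617, -0.475,  0.1  ])]
```

View pics/t2.png

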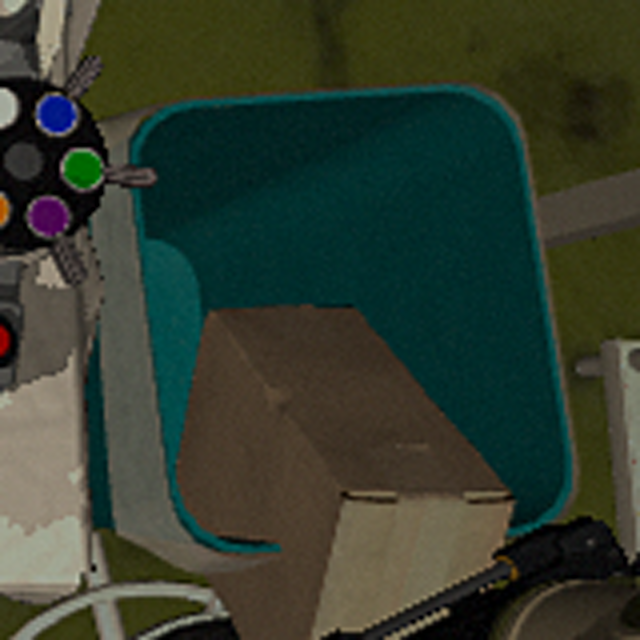

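View pics/s2.png

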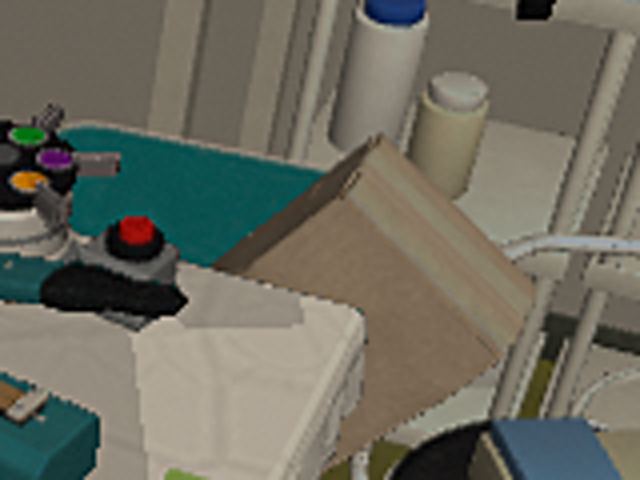

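Run:
```python
from bench import r
from h import *
c=r.camera("top");s=r.camera("scene")
for a,b in(((565,324),(466,167.5)),((607,324),(475,154))):
    for z in np.arange(-.4,.21,.05):
        p=ray(c,*a,z); u=proj(s,p); print(round(z,2),p.round(3),np.round(u,0),b)
```

```text
-0.4 [ 0.37  -0.817 -0.4  ] [456. 230.] (466, 167.5)
-0.35 [ 0.369 -0.795 -0.35 ] [457. 224.] (466, 167.5)
-0.3 [ 0.368 -0.773 -0.3  ] [458. 217.] (466, 167.5)
-0.25 [ 0.367 -0.751 -0.25 ] [459. 209.] (466, 167.5)
-0.2 [ 0.366 -0.729 -0.2  ] [460. 202.] (466, 167.5)
-0.15 [ 0.365 -0.707 -0.15 ] [462. 194.] (466, 167.5)
-0.1 [ 0.364 -0.685 -0.1  ] [463. 185.] (466, 167.5)
-0.05 [ 0.363 -0.663 -0.05 ] [465. 176.] (466, 167.5)
-0.0 [ 0.362 -0.641 -0.   ] [466. 166.] (466, 167.5)
0.05 [ 0.361 -0.619  0.05 ] [468. 156.] (466, 167.5)
0.1 [ 0.36  -0.596  0.1  ] [470. 145.] (466, 167.5)
0.15 [ 0.359 -0.574  0.15 ] [472. 133.] (466, 167.5)
0.2 [ 0.358 -0.552  0.2  ] [474. 120.] (466, 167.5)
-0.4 [ 0.37  -0.963 -0.4  ] [465. 212.] (475, 154)
-0.35 [ 0.369 -0.937 -0.35 ] [466. 206.] (475, 154)
-0.3 [ 0.368 -0.911 -0.3  ] [467. 199.] (475, 154)
-0.25 [ 0.367 -0.885 -0.25 ] [468. 192.] (475, 154)
-0.2 [ 0.366 -0.859 -0.2  ] [469. 185.] (475, 154)
-0.15 [ 0.365 -0.833 -0.15 ] [471. 177.] (475, 154)
-0.1 [ 0.364 -0.807 -0.1  ] [472. 169.] (475, 154)
-0.05 [ 0.363 -0.782 -0.05 ] [473. 160.] (475, 154)
-0.0 [ 0.362 -0.756 -0.   ] [475. 151.] (475, 154)
0.05 [ 0.361 -0.73   0.05 ] [476. 141.] (475, 154)
0.1 [ 0.36  -0.704  0.1  ] [478. 131.] (475, 154)
0.15 [ 0.359 -0.678  0.15 ] [480. 120.] (475, 154)
0.2 [ 0.358 -0.652  0.2  ] [482. 108.] (475, 154)
```

```bash
cat >> h.py <<'E'
from scipy.spatial.transform import Rotation as R
C=np.array([.580,-.4077])
def down(psi): # x_tool yaw deg
    p=np.radians(psi); x=[np.cos(p),np.sin(p),0]; y=[np.sin(p),-np.cos(p),0]
    return R.from_matrix(np.array([x,y,[0,0,-1]]).T)
def rel(st,pos,psi):
    Rc=R.from_quat(st["eef_rot"]); d=Rc.inv().apply(np.array(pos)-st["ee_pos"]); w=(Rc.inv()*down(psi)).as_rotvec()
    return d.round(4).tolist(),w.round(3).tolist()
def arc(phi,rad): p=np.radians(phi); return C+rad*np.array([np.cos(p),np.sin(p)])
E
python3 - <<'E'
from bench import r
from h import *
st=r.read_state()
print(rel(st,[*arc(-178,.079),.2],3)); print(rel(st,[*arc(-178,.079),.074],3))
E
```

```text
([0.2727, -0.0375, 0.0226], [0.0, -0.0, 0.397])
([0.2727, -0.0375, 0.1486], [0.0, -0.0, 0.397])
```

>>> {"name": "step_arm", "arguments": {
  "increments": [
    [[0.04,-0.006,0.0],[0,0,0.06]],
    [[0.08,-0.011,0.0],[0,0,0.12]],
    [[0.12,-0.017,0.0],[0,0,0.18]],
    [[0.16,-0.022,0.01],[0,0,0.24]],
    [[0.2,-0.028,0.015],[0,0,0.3]]
  ],
  "hand": 1
}}

```text
time: 1.0
ee_pos: [0.4408, -0.4496, 0.2071]
eef_rot: [0.997, 0.073, -0.0, -0.0]
ft_force: [0.5, 0.5, 0.0]
width: 0.0549
```

Run:
```python
from bench import r
from h import *
st=r.read_state(); print(st["ee_pos"],st["joint_positions"],st["width"])
print(rel(st,[*arc(-178,.079),.2],3)); print(rel(st,[*arc(-178,.079),.074],3))
```

```text
[ 0.44078542 -0.44959096  0.20706641] [ 0.81901769  0.35343166 -0.12431034  1.46565273  0.04428397  1.32541219
 -0.73214152] 0.054894128373623105
([0.0653, -0.0299, 0.0071], [-0.0, 0.0, 0.095])
([0.0654, -0.0299, 0.1331], [-0.0, 0.0, 0.095])
```

>>> {"name": "step_arm", "arguments": {
  "increments": [
    [[0.033,-0.015,0.003],[0,0,0.05]],
    [[0.065,-0.03,0.007],[0,0,0.095]],
    [[0.065,-0.03,0.007],[0,0,0.095]],
    [[0.065,-0.03,0.007],[0,0,0.095]],
    [[0.065,-0.03,0.007],[0,0,0.095]]
  ],
  "hand": 1
}}

```text
time: 1.5
ee_pos: [0.4997, -0.4115, 0.2002]
eef_rot: [1.0, 0.025, -0.0, 0.0]
ft_force: [-0.5, -0.6, -0.3]
width: 0.0149
```

Run:
```python
from bench import r
from h import *
st=r.read_state(); print(st["ee_pos"],st["width"])
c=r.camera("wrist"); cv2.imwrite("pics/w1.png",c["pixels"])
c=r.camera("top"); crop(c,"pics/t3.png",430,180,530,310,4.6)
print(rel(st,[*arc(-178,.079),.074],3))
```

```text
[ 0.49971473 -0.41149932  0.20020555] 0.014947708143391669
([0.0015, -0.001, 0.1262], [0.001, 0.001, -0.001])
```

View pics/w1.png

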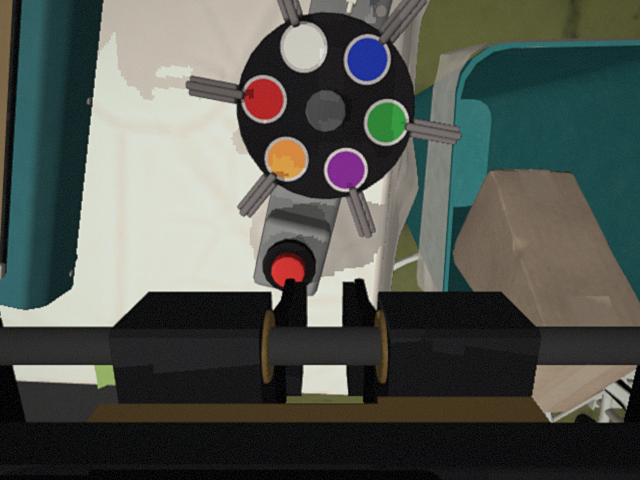

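Run:
```python
from bench import r
from h import *
c=r.camera("wrist"); 
g={"green":(386,122),"blue":(367,58),"clear":(304,46),"red":(263.5,99),"amber":(286,159),"violet":(345.5,170)}
P={k:ray(c,*v,.084) for k,v in g.items()}
ctr=np.mean(list(P.values()),0); print(ctr)
for i,(k,p) in enumerate(P.items()):
    d=p-ctr; a=np.degrees(np.arctan2(d[1],d[0])); print(k,np.hypot(*d[:2]).round(4),((a-60*i+180)%360-180).round(1))
for z in(.055,.06,.065):
    b=ray(c,288,268,z); d=ctr-b; print(z,b,np.hypot(*d[:2]),np.degrees(np.arctan2(d[1],d[0])))
st=r.read_state()
print("fingers",proj(c,st["ee_pos"]),st["width"])
```

```text
[ 0.5805112  -0.40689305  0.084     ]
green 0.04 -97.5
blue 0.0406 -96.8
clear 0.0403 -98.0
red 0.0401 -97.1
amber 0.0404 -97.3
violet 0.0405 -97.6
0.055 [ 0.460596   -0.38356433  0.055     ] 0.12216335143129581 -11.00901228096402
0.06 [ 0.46246971 -0.383939    0.06      ] 0.120252571543575 -11.004264340994114
0.065 [ 0.46434343 -0.38431367  0.065     ] 0.11834179250829127 -10.999363077908031
fingers (np.float64(326.92962720980927), np.float64(303.63279671727594)) 0.004343016551460128
```

>>> {"name": "step_arm", "arguments": {
  "increments": [
    [[0.001,-0.001,0.04],[0,0,0]],
    [[0.001,-0.001,0.08],[0,0,0]],
    [[0.001,-0.001,0.11],[0,0,0]],
    [[0.001,-0.001,0.126],[0,0,0]],
    [[0.001,-0.001,0.126],[0,0,0]]
  ]
}}

```text
time: 2.15
ee_pos: [0.4992, -0.4102, 0.0724]
eef_rot: [1.0, 0.025, -0.001, -0.001]
ft_force: [-0.2, -0.8, -0.0]
width: 0.0007
```

Run:
```python
from bench import r
from h import *
st=r.read_state(); print(st["ee_pos"],st["width"],st["ft_force"])
c=r.camera("wrist"); cv2.imwrite("pics/w2.png",c["pixels"])
for ph in (-170,-162,-155,-148,-141): print(ph,rel(st,[*arc(ph,.079),.074],ph+181))
```

```text
[ 0.49924591 -0.41022506  0.07239943] 0.0006571589736315724 [-0.23746708 -0.75727306 -0.02534048]
-170 ([0.0024, 0.0113, -0.0016], [-0.002, 0.003, -0.142])
-162 ([0.0045, 0.0221, -0.0017], [-0.002, 0.003, -0.282])
-155 ([0.0076, 0.0313, -0.0017], [-0.002, 0.003, -0.404])
-148 ([0.0118, 0.04, -0.0017], [-0.002, 0.002, -0.526])
-141 ([0.017, 0.0481, -0.0017], [-0.003, 0.002, -0.648])
```

View pics/w2.png

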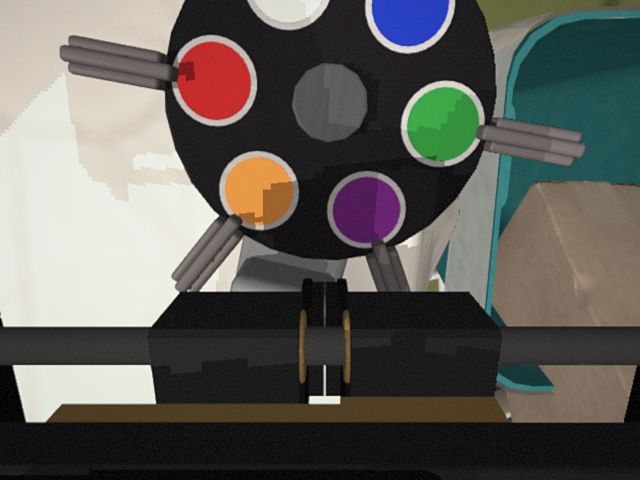

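>>> {"name": "step_arm", "arguments": {
  "increments": [
    [[0.0024,0.0113,-0.0016],[0,0,-0.142]],
    [[0.0045,0.0221,-0.0016],[0,0,-0.282]],
    [[0.0076,0.0313,-0.0016],[0,0,-0.404]],
    [[0.0118,0.04,-0.0016],[0,0,-0.526]],
    [[0.017,0.0481,-0.0016],[0,0,-0.648]]
  ]
}}

```text
time: 2.7
ee_pos: [0.5206, -0.459, 0.0788]
eef_rot: [0.939, 0.344, 0.0, 0.001]
ft_force: [-0.6, 0.9, -0.1]
width: 0.0003
```

Run:
```python
from bench import r
from h import *
st=r.read_state(); print(st["ee_pos"],st["width"],st["ft_force"])
d=st["ee_pos"][:2]-C; p0=np.degrees(np.arctan2(d[1],d[0])); print(p0,np.hypot(*d))
c=r.camera("wrist"); cv2.imwrite("pics/w3.png",c["pixels"])
for k in range(1,6): ph=p0+7*k; print(round(ph),rel(st,[*arc(ph,.079),.074],ph+181))
```

```text
[ 0.520633   -0.45904913  0.07880951] 0.00025760484095707533 [-0.61643929  0.91929931 -0.0837254 ]
-139.1420343540151 0.07849314605213349
-132 ([0.0002, 0.0096, 0.0048], [0.002, 0.0, -0.15])
-125 ([0.002, 0.0191, 0.0049], [0.002, 0.0, -0.273])
-118 ([0.005, 0.0282, 0.0049], [0.002, 0.0, -0.395])
-111 ([0.0091, 0.037, 0.0049], [0.002, 0.0, -0.517])
-104 ([0.0143, 0.0451, 0.0049], [0.002, 0.001, -0.639])
```

View pics/w3.png

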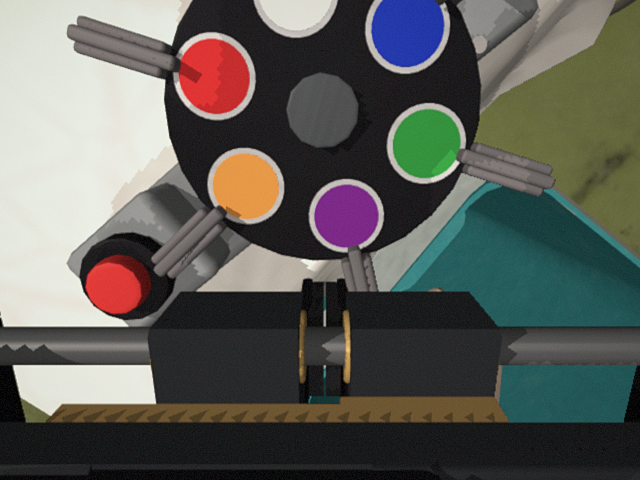

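>>> {"name": "step_arm", "arguments": {
  "increments": [
    [[0.0002,0.0096,0.004],[0,0,-0.14]],
    [[0.002,0.0191,0.004],[0,0,-0.273]],
    [[0.005,0.0282,0.004],[0,0,-0.395]],
    [[0.0091,0.037,0.004],[0,0,-0.517]],
    [[0.0143,0.0451,0.004],[0,0,-0.639]]
  ]
}}

```text
time: 3.25
ee_pos: [0.5615, -0.4863, 0.077]
eef_rot: [0.781, 0.625, -0.0, 0.003]
ft_force: [-0.8, 0.8, 0.1]
width: 0.0002
```

```bash
cat > look.py <<'E'
import sys
from bench import r
from h import *
st=r.read_state(); print(st["ee_pos"],st["width"],st["ft_force"])
d=st["ee_pos"][:2]-C; p0=np.degrees(np.arctan2(d[1],d[0])); print("finger",p0,np.hypot(*d))
c=r.camera("wrist"); cv2.imwrite(f"pics/{sys.argv[1]}.png",c["pixels"])
for k in range(1,6): ph=p0+float(sys.argv[2])*k; print(round(ph),rel(st,[*arc(ph,.079),.075],ph+181))
# green blob in wrist
hsv=cv2.cvtColor(c["pixels"],cv2.COLOR_BGR2HSV)
def ang(lo,hi,name):
    m=cv2.inRange(hsv,lo,hi); n,l,s,ce=cv2.connectedComponentsWithStats(m)
    if n<2: return
    i=1+np.argmax(s[1:,4]); p=ray(c,*ce[i],.084); d=p[:2]-C; print(name,ce[i].round(1),s[i,4],p.round(4),np.hypot(*d).round(4),np.degrees(np.arctan2(d[1],d[0])).round(2))
ang((50,120,60),(68,255,255),"green"); ang((112,140,60),(128,255,255),"blue"); ang((136,100,50),(155,255,255),"violet")
E
python3 look.py w4 5
```

```text
[ 0.56152976 -0.48629662  0.07697917] 0.0002065532915552463 [-0.78790957  0.81761145  0.10784831]
finger -103.22457426754771 0.08073771438388029
-98 ([0.002, 0.0069, 0.002], [0.004, 0.004, -0.095])
-93 ([0.0028, 0.0137, 0.002], [0.004, 0.004, -0.182])
-88 ([0.0042, 0.0205, 0.002], [0.003, 0.004, -0.27])
-83 ([0.0063, 0.0271, 0.0021], [0.003, 0.004, -0.357])
-78 ([0.0088, 0.0335, 0.0021], [0.003, 0.005, -0.444])
green [430.6 139.9] 3668 [ 0.615  -0.4272  0.084 ] 0.04 -29.11
blue [414.5  27. ] 3762 [ 0.6152 -0.3889  0.084 ] 0.0399 28.14
violet [347.1 211.5] 3199 [ 0.5798 -0.4466  0.084 ] 0.0389 -90.34
```

View pics/w4.png

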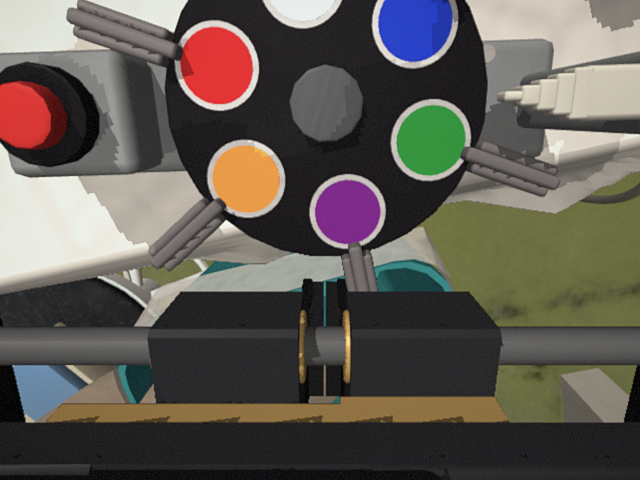

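Run:
```python
from bench import r
from h import *
c=r.camera("wrist"); crop(c,"pics/w4c.png",460,40,640,140,4)
for z in(.095,.1,.105):
  for uv in((500,97),(538,92.5)):
    p=ray(c,*uv,z); d=p[:2]-C; print(z,p,np.hypot(*d),np.degrees(np.arctan2(d[1],d[0])))
for z in (.06,.065):
    p=ray(c,22,115,z); d=C-p[:2]; print("btn",p,np.hypot(*d),np.degrees(np.arctan2(d[1],d[0])))
p=ray(c,326,103,.084);print(p)
```

```text
0.095 [ 0.63745354 -0.41657268  0.095     ] 0.058134614345526366 -8.778967129436488
0.095 [ 0.649826   -0.41780873  0.095     ] 0.07055392830387248 -8.237496617981616
0.1 [ 0.6354137  -0.41635749  0.1       ] 0.05608591801545183 -8.87975106555568
0.1 [ 0.64735554 -0.41755052  0.1       ] 0.06807202888339574 -8.320328789876685
0.105 [ 0.63337386 -0.4161423   0.105     ] 0.054037408380134 -8.988176615738402
0.105 [ 0.64488507 -0.41729231  0.105     ] 0.06559028250246086 -8.409429419023946
btn [ 0.45786825 -0.38342116  0.06      ] 0.12452159271164573 -11.243374706907133
btn [ 0.46125401 -0.38417593  0.065     ] 0.12105367420442957 -11.205446936866077
[ 0.58114582 -0.40598757  0.084     ]
```

View pics/w4c.png

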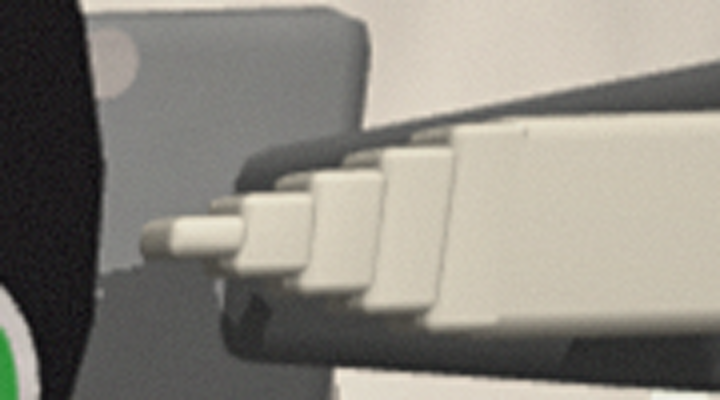

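>>> {"name": "step_arm", "arguments": {
  "increments": [
    [[0.002,0.0069,0.002],[0,0,-0.095]],
    [[0.0028,0.0137,0.002],[0,0,-0.182]],
    [[0.0042,0.0205,0.002],[0,0,-0.27]],
    [[0.0048,0.0225,0.002],[0,0,-0.3]],
    [[0.0048,0.0225,0.002],[0,0,-0.3]]
  ]
}}

```text
time: 3.85
ee_pos: [0.5855, -0.4865, 0.0757]
eef_rot: [0.681, 0.733, -0.0, 0.004]
ft_force: [-0.9, -0.1, 0.0]
width: 0.0001
```

```bash
sed -i 's/^C=.*/C=np.array([.5808,-.4065])/' h.py; python3 look.py w5 1
```

```text
[ 0.58547748 -0.48648694  0.075654  ] 9.94513170425995e-05 [-0.92169524 -0.08329881  0.02059162]
finger -86.65326370383207 0.08012358999200797
-86 ([0.0011, 0.0014, 0.0007], [0.005, 0.006, -0.02])
-85 ([0.0011, 0.0028, 0.0007], [0.005, 0.006, -0.038])
-84 ([0.0012, 0.0041, 0.0007], [0.005, 0.006, -0.055])
-83 ([0.0012, 0.0055, 0.0007], [0.005, 0.006, -0.072])
-82 ([0.0013, 0.0069, 0.0007], [0.005, 0.006, -0.09])
green [430.3 143.3] 3717 [ 0.6196 -0.4156  0.084 ] 0.0398 -13.26
blue [412.2  28.8] 4013 [ 0.608  -0.3787  0.084 ] 0.0389 45.59
violet [347.4 216.4] 3227 [ 0.592  -0.4449  0.084 ] 0.04 -73.73
```

View pics/w5.png

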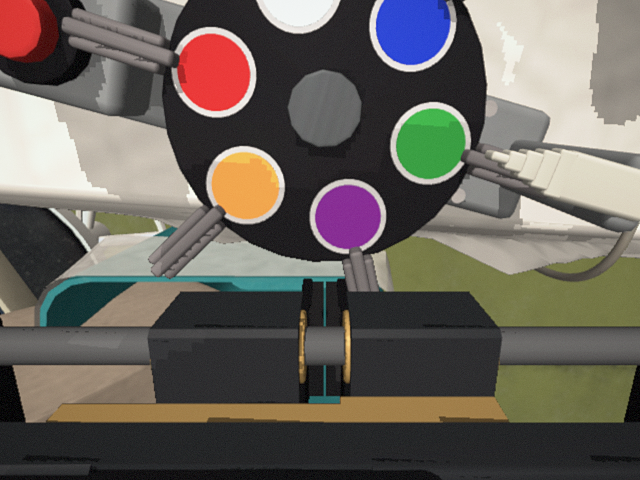

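```bash
cat > ang.py <<'E'
import sys
from bench import r
from h import *
c=r.camera(sys.argv[1]); 
G,Rd,T=[np.array(list(map(float,a.split(',')))) for a in sys.argv[2:5]]
g=ray(c,*G,.084);q=ray(c,*Rd,.084);m=(g+q)/2
A=lambda d:np.degrees(np.arctan2(d[1],d[0]))
print("ctr",m,"rad",np.hypot(*(g-q)[:2])/2,"green",A(g-q))
for z in (.095,.1,.105,.11):
    t=ray(c,*T,z); print(z,t,np.hypot(*(t-m)[:2]),A(t-m))
E
python3 ang.py wrist 430.3,143.3 213,71.5 490,155
python3 - <<'E'
from bench import r
from h import *
c=r.camera("wrist"); crop(c,"pics/w5c.png",380,90,580,220,4)
E
```

```text
ctr [ 0.58026685 -0.40620628  0.084     ] rad 0.0402375249791561 green -13.325167035233095
0.095 [ 0.63732809 -0.41738572  0.095     ] 0.05814607112638309 -11.084987682595964
0.1 [ 0.63530315 -0.41709092  0.1       ] 0.056102319094185824 -11.187141771499823
0.105 [ 0.63327821 -0.41679612  0.105     ] 0.05405875888558046 -11.297019606943499
0.11 [ 0.63125327 -0.41650133  0.11      ] 0.05201541310943141 -11.415530671914775
```

View pics/w5c.png

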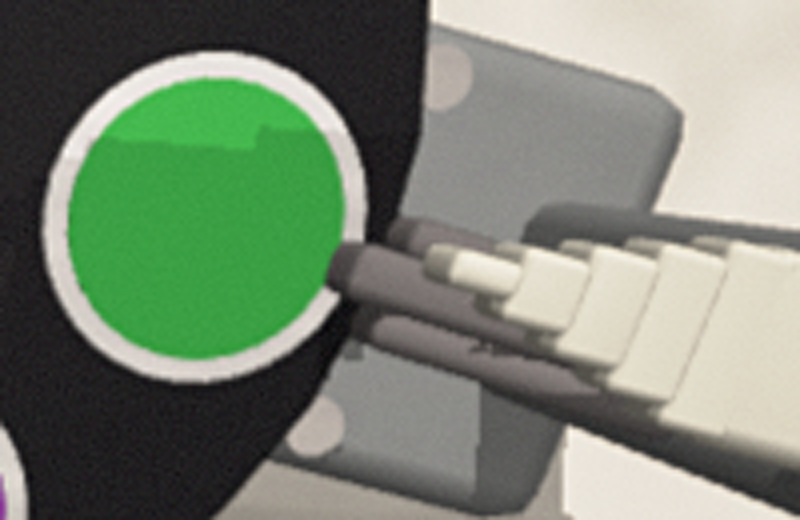

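>>> {"name": "step_arm", "arguments": {
  "increments": [
    [[0.0,0.001,0],[0,0,0]],
    [[0.0,0.002,0],[0,0,0]],
    [[0.0,0.003,0],[0,0,-0.0]],
    [[0.0,0.003,0],[0,0,0]],
    [[0.0,0.003,0],[0,0,0]]
  ]
}}

```text
time: 4.5
ee_pos: [0.5884, -0.4858, 0.075]
eef_rot: [0.68, 0.733, 0.0, 0.003]
ft_force: [-1.0, 0.4, 0.1]
width: 0.0007
```

```bash
python3 look.py w6 1;python3 - <<'E'
from bench import r
from h import *
c=r.camera("wrist"); crop(c,"pics/w6c.png",380,90,580,220,4)
E
```

```text
[ 0.58835966 -0.48583321  0.07503494] 0.0006902048644071438 [-0.95406686  0.37938333  0.11305057]
finger -84.55672484800279 0.07969257504115615
-84 ([0.0007, 0.0014, 0.0], [0.004, 0.005, -0.056])
-83 ([0.0008, 0.0027, 0.0], [0.004, 0.005, -0.073])
-82 ([0.0009, 0.0041, 0.0], [0.004, 0.005, -0.091])
-81 ([0.001, 0.0055, 0.0001], [0.004, 0.005, -0.108])
-80 ([0.0011, 0.0069, 0.0001], [0.004, 0.005, -0.126])
green [424.2 140.2] 3762 [ 0.6199 -0.414   0.084 ] 0.0398 -10.9
blue [400.8  27.4] 3866 [ 0.6068 -0.378   0.084 ] 0.0386 47.61
violet [344.1 217. ] 3240 [ 0.5936 -0.4444  0.084 ] 0.04 -71.38
```

View pics/w6c.png

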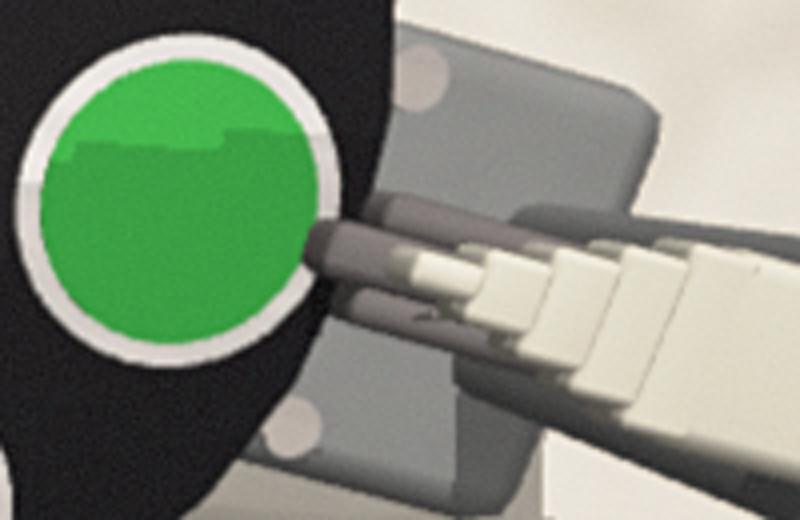

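View pics/w6.png

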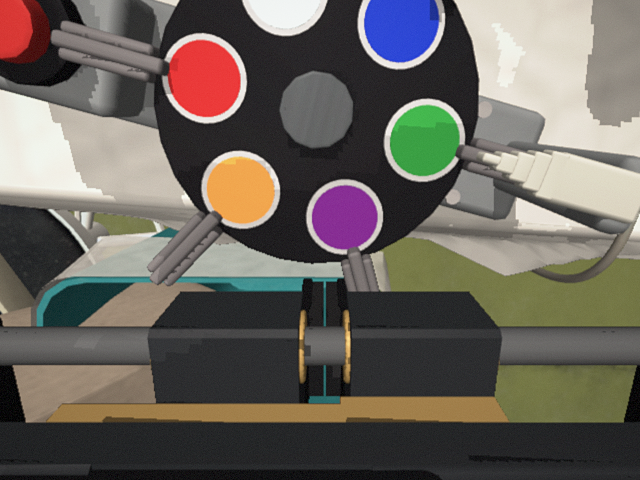

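```bash
python3 ang.py wrist 424.2,140.2 205,77.7 481.5,156.5
python3 - <<'E'
from bench import r
from h import *
c=r.camera("wrist")
hsv=cv2.cvtColor(c["pixels"],cv2.COLOR_BGR2HSV)
m=cv2.inRange(hsv,(0,150,80),(8,255,255))|cv2.inRange(hsv,(172,150,80),(180,255,255))
n,l,s,ce=cv2.connectedComponentsWithStats(m)
for i in range(1,n):
    if s[i,4]>200: print(s[i],ce[i])
E
```

```text
ctr [ 0.58059952 -0.40643997  0.084     ] rad 0.04002177216997603 green -11.009708948114058
0.095 [ 0.63732101 -0.41759286  0.095     ] 0.05780755731462531 -11.123904415806884
0.1 [ 0.63539508 -0.41727741  0.1       ] 0.05585699240469648 -11.187548579105485
0.105 [ 0.63346916 -0.41696195  0.105     ] 0.05390650140306032 -11.25579848654402
0.11 [ 0.63154324 -0.4166465   0.11      ] 0.05195609263352253 -11.32917264746803
[   0    0   45   61 1969] [16.79939055 25.95581513]
[ 167   40   73   77 4299] [203.6159572  77.8250756]
```

>>> {"name": "step_arm", "arguments": {
  "increments": [
    [[0.0,-0.004,0],[0,0,0]],
    [[0.0,-0.01,0],[0,0,0]],
    [[0.0,-0.012,-0.02],[0,0,0]],
    [[0.0,-0.012,-0.06],[0,0,0]],
    [[0.0,-0.012,-0.1],[0,0,0]]
  ]
}}

```text
time: 5.2
ee_pos: [0.5749, -0.4865, 0.1757]
eef_rot: [0.681, 0.733, -0.0, 0.003]
ft_force: [0.6, -1.8, 0.3]
width: 0.0005
```

```bash
python3 look.py w7 1;python3 - <<'E'
from bench import r
from h import *
c=r.camera("top"); crop(c,"pics/t7.png",430,180,530,310,4.6)
E
```

```text
[ 0.57486292 -0.48645018  0.17573304] 0.0005073748279082203 [ 0.55346646 -1.83182503  0.27692038]
finger -94.24697732407645 0.08017032231092344
-93 ([0.0014, 0.0012, 0.1007], [0.004, 0.004, 0.113])
-92 ([0.0012, 0.0026, 0.1007], [0.004, 0.004, 0.095])
-91 ([0.0011, 0.0039, 0.1007], [0.004, 0.004, 0.078])
-90 ([0.0009, 0.0053, 0.1007], [0.004, 0.004, 0.06])
-89 ([0.0008, 0.0067, 0.1008], [0.003, 0.004, 0.043])
green [406.9 131.5] 1352 [ 0.6199 -0.414   0.084 ] 0.0398 -10.85
blue [392.4  61.1] 1560 [ 0.6067 -0.3761  0.084 ] 0.0399 49.67
violet [358.  179.2] 1239 [ 0.5936 -0.4444  0.084 ] 0.04 -71.29
```

View pics/w7.png

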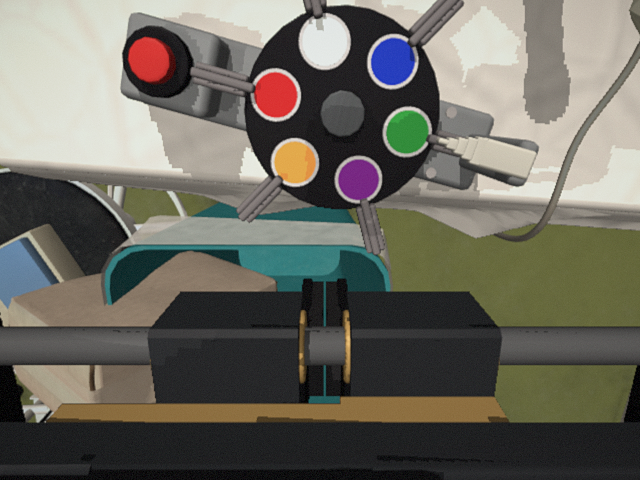

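Run:
```python
from bench import r
from h import *
c=r.camera("wrist"); crop(c,"pics/w7c.png",110,0,550,260,1.8)
crop(c,"pics/w7d.png",400,90,550,200,5)
G=[(406.9,131.5),(392.4,61.1),(324.5,41.5),(276,95),(295,161.5),(358,179.2)]
P=np.array([ray(c,*g,.084) for g in G]); m=P.mean(0); print(m)
A=lambda d:np.degrees(np.arctan2(d[1],d[0]))
a=[(A(p-m)-60*i+180)%360-180 for i,p in enumerate(P)]; print(np.round(a,1),np.mean(a),[np.hypot(*(p-m)[:2]).round(4) for p in P])
for z in(.1,.105,.11): t=ray(c,435,141,z); print(z,np.hypot(*(t-m)[:2]),A(t-m))
for z in(.06,.063,.066): t=ray(c,152.5,60,z); print(z,t,np.hypot(*(t-m)[:2]),A(m-t))
```

```text
[ 0.58474314 -0.4087373   0.084     ]
[-10.8 -10.6 -10.7 -10.6 -11.1 -11.1] -10.800829805293404 [np.float64(0.0411), np.float64(0.0411), np.float64(0.0409), np.float64(0.0408), np.float64(0.0408), np.float64(0.0411)]
0.1 0.055104744735013464 -11.937439137651255
0.105 0.05370072336682729 -12.024350273746553
0.11 0.052296832195286365 -12.115927831518949
0.06 [ 0.463641   -0.38526793  0.06      ] 0.1233553367786107 -10.96785891818014
0.063 [ 0.46477324 -0.38552768  0.063     ] 0.12219437095866661 -10.949296540161912
0.066 [ 0.46590547 -0.38578742  0.066     ] 0.12103341821023443 -10.930378059404584
```

View pics/w7d.png

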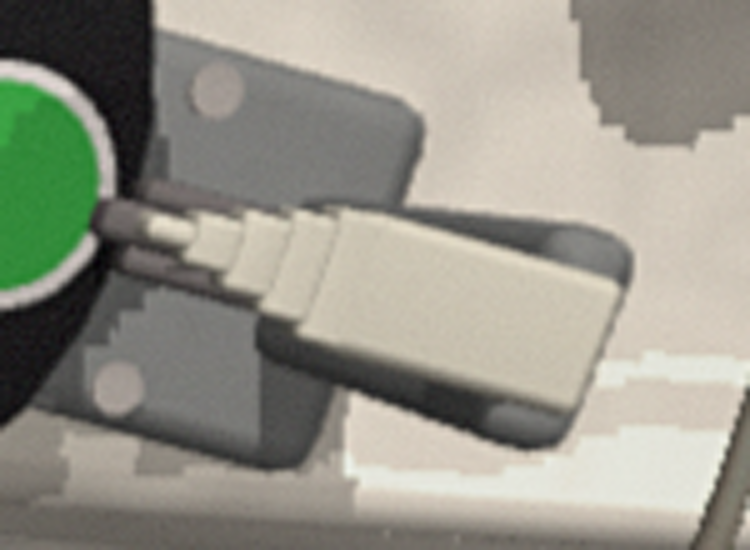

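View pics/t7.png

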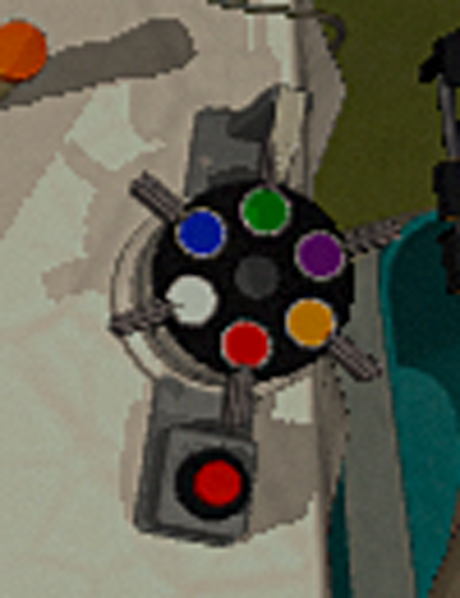

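```bash
cat > full.py <<'E'
import sys
from bench import r
from h import *
r.camera("wrist");r.camera("wrist");c=r.camera("wrist"); cv2.imwrite(f"pics/{sys.argv[1]}.png",c["pixels"])
hsv=cv2.cvtColor(c["pixels"],cv2.COLOR_BGR2HSV)
def blobs(lo,hi,a=150):
    m=cv2.inRange(hsv,lo,hi); n,l,s,ce=cv2.connectedComponentsWithStats(m)
    return [(s[i,4],ce[i]) for i in range(1,n) if s[i,4]>a]
for nm,lo,hi in(("green",(50,120,60),(68,255,255)),("blue",(112,140,60),(128,255,255)),("violet",(136,100,50),(155,255,255)),("red",(0,150,80),(5,255,255)),("amber",(10,120,120),(22,255,255)),("white",(0,0,225),(180,30,255))):
    print(nm,[(int(a),e.round(1).tolist()) for a,e in blobs(lo,hi)][:8])
E
python3 full.py w8
python3 - <<'E'
import cv2
im=cv2.imread("pics/w8.png"); cv2.imwrite("pics/w8d.png",cv2.resize(im[90:200,400:550],None,fx=5,fy=5))
E
```

```text
green [(1368, [406.1, 131.3])]
blue [(1578, [391.6, 60.5])]
violet [(1250, [357.1, 179.1])]
red [(1556, [147.1, 58.2]), (1465, [273.8, 94.1])]
amber [(1329, [293.3, 161.9]), (286, [347.2, 344.6]), (8283, [294.8, 410.4])]
white [(222, [155.4, 8.7]), (1907, [262.1, 14.8]), (230, [111.8, 34.4]), (1577, [323.5, 41.5]), (1398, [477.6, 49.4]), (8259, [100.2, 129.7]), (463, [250.3, 165.4]), (1145, [601.4, 189.0])]
```

View pics/w8d.png

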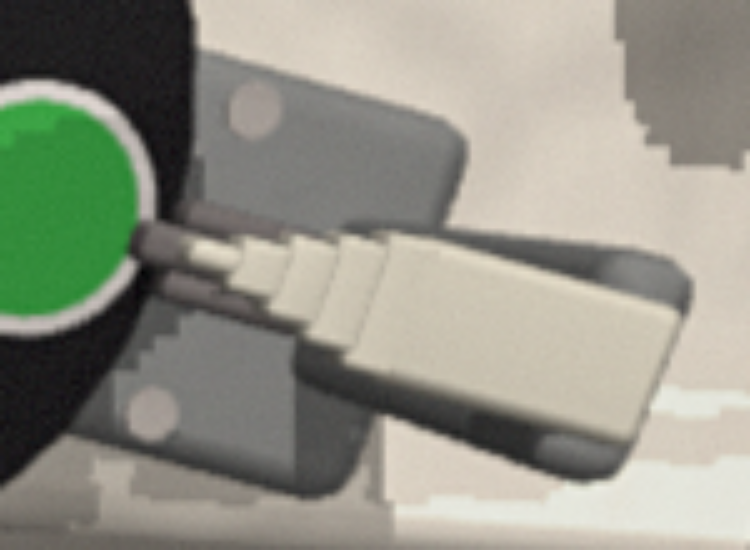

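View pics/w8.png

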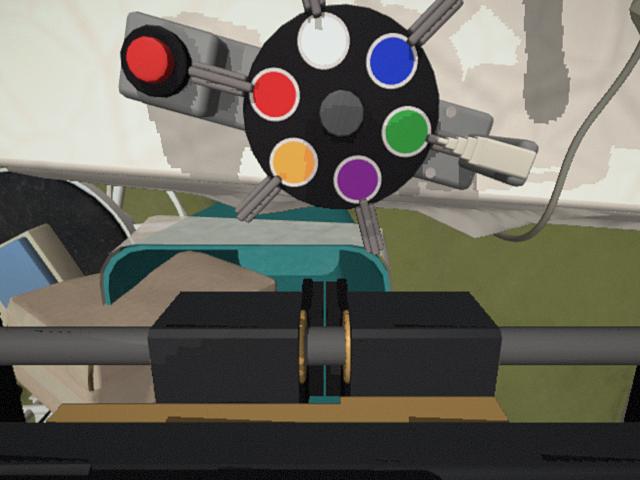

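Run:
```python
from bench import r
from h import *
c=r.camera("wrist")
G=[(406.1,131.3),(391.6,60.5),(323.5,41),(274.5,94.2),(294,161.9),(357.3,179.1)]
P=np.array([ray(c,*g,.084) for g in G]); m=P.mean(0); print(m)
A=lambda d:np.degrees(np.arctan2(d[1],d[0]))
a=[(A(p-m)-60*i+180)%360-180 for i,p in enumerate(P)]; print(np.round(a,1),np.mean(a),[np.hypot(*(p-m)[:2]).round(4) for p in P])
for z in(.1,.105,.11): t=ray(c,437.6,140,z); print(z,np.hypot(*(t-m)[:2]),A(t-m))
for z in(.06,.063,.066): t=ray(c,149,58.5,z); print(z,t,np.hypot(*(t-m)[:2]),A(m-t))
print(r.read_state()["ee_pos"])
```

```text
[ 0.58019483 -0.40616755  0.084     ]
[-10.8 -10.5 -10.8 -10.8 -10.6 -10.9] -10.733514277546215 [np.float64(0.0398), np.float64(0.0399), np.float64(0.0397), np.float64(0.0399), np.float64(0.0398), np.float64(0.0399)]
0.1 0.055035972202315826 -11.054770520350381
0.105 0.053663399143670194 -11.166163024248448
0.11 0.052291039568843 -11.283402903484744
0.06 [ 0.46042554 -0.38262379  0.06      ] 0.12206141967422271 -11.121169398563238
0.063 [ 0.46161498 -0.38291227  0.063     ] 0.12083868334818972 -11.095736208085098
0.066 [ 0.46280443 -0.38320075  0.066     ] 0.11961597131910293 -11.06978305729274
[ 0.57518003 -0.48612464  0.17353384]
```

Run:
```python
from bench import r
from h import *
c=r.camera("top")
for (u,v),z in (((390,312),.15),((397,295),.18),((421,182),.06),((405,300),.06),((402,260),.15)): print(u,v,z,ray(c,u,v,z).round(3))
st=r.read_state()
for psi in(94,50,20): print(psi,rel(st,[.4625,-.3836,.175],psi))
```

```text
390 312 0.15 [ 0.387 -0.144  0.15 ]
397 295 0.18 [ 0.427 -0.158  0.18 ]
421 182 0.06 [ 0.745 -0.246  0.06 ]
405 300 0.06 [ 0.422 -0.195  0.06 ]
402 260 0.15 [ 0.516 -0.176  0.15 ]
94 ([0.1106, -0.1048, -0.0022], [0.003, 0.003, 0.004])
50 ([0.1106, -0.1048, -0.0022], [0.004, 0.002, 0.772])
20 ([0.1106, -0.1048, -0.0022], [0.004, 0.001, 1.296])
```

>>> {"name": "step_arm", "arguments": {
  "increments": [
    [[0.028,-0.026,-0.002],[0,0,0]],
    [[0.055,-0.052,-0.002],[0,0,0]],
    [[0.083,-0.079,-0.002],[0,0,0]],
    [[0.111,-0.105,-0.002],[0,0,0]],
    [[0.111,-0.105,-0.002],[0,0,0]]
  ]
}}

```text
time: 6.1
ee_pos: [0.4587, -0.38, 0.1735]
eef_rot: [0.68, 0.733, -0.001, -0.0]
ft_force: [0.3, -1.5, 0.4]
width: 0.0003
```

>>> {"name": "step_arm", "arguments": {
  "increments": [
    [[0,0,0],[0,0,0]],
    [[0,0,0],[0,0,0]]
  ]
}}

```text
time: 6.3
ee_pos: [0.4588, -0.3802, 0.1731]
eef_rot: [0.68, 0.733, -0.001, -0.0]
ft_force: [-0.5, -0.1, 0.9]
width: 0.0006
```

Run:
```python
from bench import r
from h import *
c=r.camera("wrist"); cv2.imwrite("pics/w9.png",c["pixels"])
c=r.camera("scene"); crop(c,"pics/s9.png",330,60,490,210,4)
st=r.read_state();print(st["ee_pos"],st["ft_force"])
print(rel(st,[.4625,-.3836,.075],94))
```

```text
[ 0.45926138 -0.38047026  0.17318862] [1.22290178 0.43871359 1.40900287]
([-0.0033, 0.0031, 0.0982], [-0.001, 0.001, 0.005])
```

View pics/w9.png

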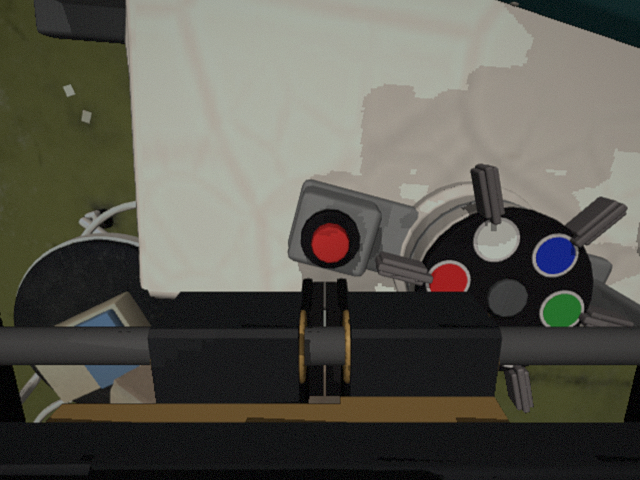

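View pics/s9.png

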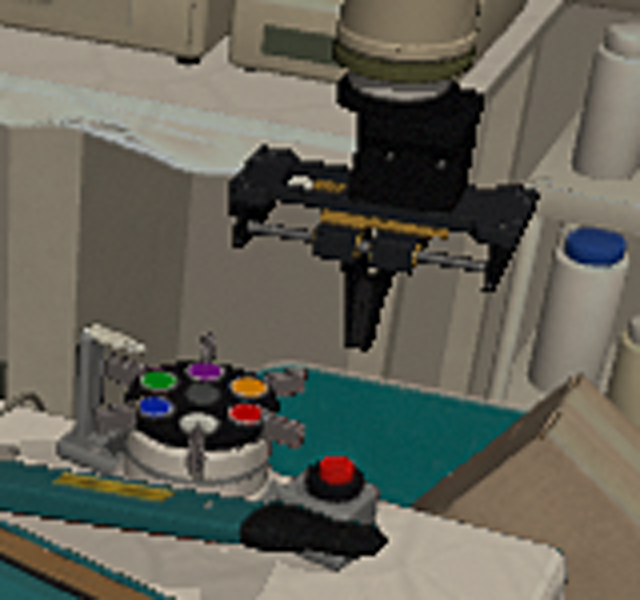

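Run:
```python
from bench import r
from h import *
c=r.camera("wrist")
for z in(.06,.066): print(ray(c,329,241,z))
c2=r.camera("scene")
for z in (.058,.062,.066,.07): print(z,proj(c2,[.4635,-.3836,z]))
st=r.read_state();print(st["ee_pos"]);print(rel(st,[.4625,-.3836,.08],94))
```

```text
[ 0.46355293 -0.38518675  0.06      ]
[ 0.46335514 -0.38341246  0.066     ]
0.058 (np.float64(413.04958427547774), np.float64(180.34769551251873))
0.062 (np.float64(413.22546329506844), np.float64(179.19047763646284))
0.066 (np.float64(413.40202012171994), np.float64(178.0288000445803))
0.07 (np.float64(413.5792586812221), np.float64(176.86263690664825))
[ 0.45921839 -0.38032988  0.17316852]
([-0.0034, 0.0032, 0.0932], [-0.001, 0.001, 0.005])
```

>>> {"name": "step_arm", "arguments": {
  "increments": [
    [[-0.002,0.002,0.035],[0,0,0]],
    [[-0.0034,0.0032,0.07],[0,0,0]],
    [[-0.0034,0.0032,0.088],[0,0,0]],
    [[-0.0034,0.0032,0.093],[0,0,0]],
    [[-0.0034,0.0032,0.093],[0,0,0]]
  ]
}}

```text
time: 7.0
ee_pos: [0.4627, -0.3835, 0.0798]
eef_rot: [0.68, 0.733, -0.001, -0.001]
ft_force: [0.3, -0.4, 0.4]
width: 0.0007
```

Run:
```python
from bench import r
from h import *
c=r.camera("scene"); crop(c,"pics/s10.png",350,90,480,210,5)
st=r.read_state();print(st["ee_pos"],st["ft_force"]);print(rel(st,[.4625,-.3836,.07],94))
```

```text
[ 0.46317747 -0.38386619  0.08088117] [ 0.28469812 -0.43338339  0.16771869]
([0.0003, -0.0007, 0.0109], [-0.0, 0.001, 0.005])
```

View pics/s10.png

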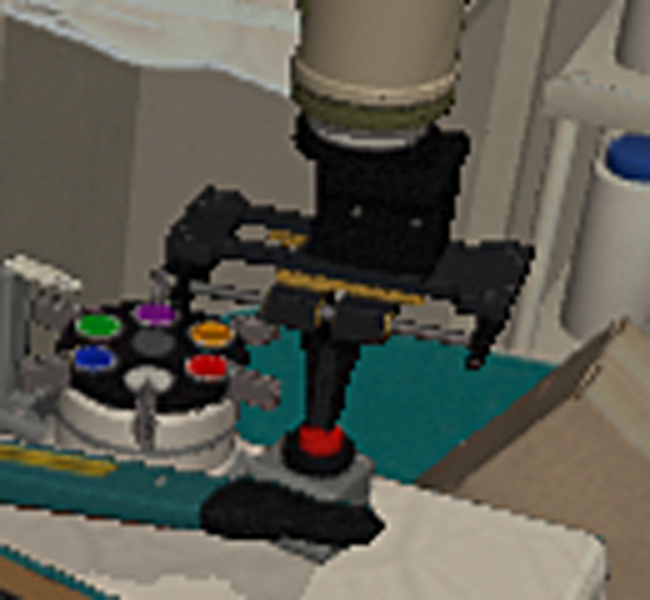

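>>> {"name": "step_arm", "arguments": {
  "increments": [
    [[0,0,0.003],[0,0,0]],
    [[0,0,0.006],[0,0,0]],
    [[0,0,0.009],[0,0,0]],
    [[0,0,0.012],[0,0,0]],
    [[0,0,0.012],[0,0,0]]
  ]
}}

```text
time: 7.55
ee_pos: [0.4635, -0.3841, 0.069]
eef_rot: [0.68, 0.733, -0.001, 0.001]
ft_force: [0.3, -1.0, 4.2]
width: 0.0004
```

>>> {"name": "step_arm", "arguments": {
  "increments": [
    [[0,0,0.001],[0,0,0]],
    [[0,0,0.002],[0,0,0]],
    [[0,0,0.003],[0,0,0]],
    [[0,0,0.003],[0,0,0]]
  ]
}}

```text
time: 7.95
ee_pos: [0.4635, -0.3842, 0.0665]
eef_rot: [0.68, 0.733, -0.001, 0.001]
ft_force: [-1.5, 0.7, 7.2]
width: 0.0005
```

>>> {"name": "step_arm", "arguments": {
  "increments": [
    [[0,0,0.001],[0,0,0]],
    [[0,0,0.002],[0,0,0]],
    [[0,0,0.002],[0,0,0]]
  ]
}}

```text
time: 8.25
ee_pos: [0.4636, -0.3842, 0.0662]
eef_rot: [0.68, 0.733, -0.001, 0.001]
ft_force: [-6.8, 4.0, 18.8]
width: 0.0004
```

>>> {"name": "step_arm", "arguments": {
  "increments": [
    [[0,0,0.001],[0,0,0]],
    [[0,0,0.002],[0,0,0]],
    [[0,0,0.002],[0,0,0]]
  ]
}}

```text
time: 8.55
ee_pos: [0.4636, -0.3842, 0.0662]
eef_rot: [0.68, 0.733, -0.001, 0.001]
ft_force: [-7.4, 6.6, 22.9]
width: 0.0004
```

Run:
```python
from bench import r
from h import *
c=r.camera("scene"); crop(c,"pics/s11.png",380,140,440,200,10)
c=r.camera("wrist"); cv2.imwrite("pics/w11.png",c["pixels"])
st=r.read_state();print(st["ee_pos"],st["ft_force"])
```

```text
[ 0.46357718 -0.38421004  0.06618369] [-8.05833414  5.7957844  21.86189593]
```

View pics/s11.png

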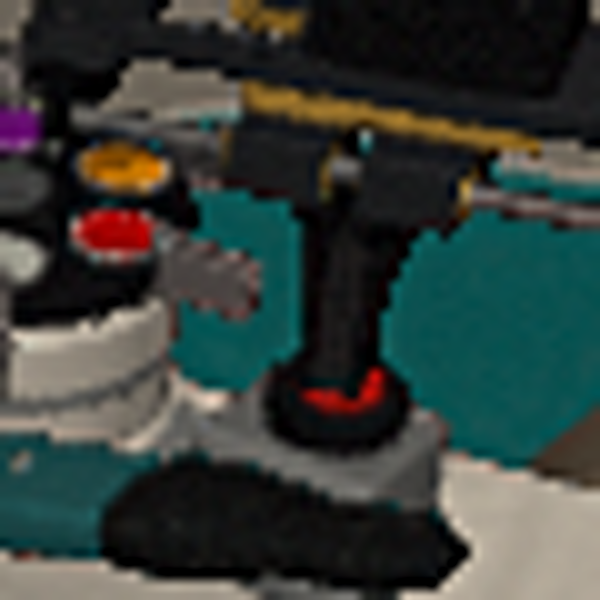

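View pics/w11.png

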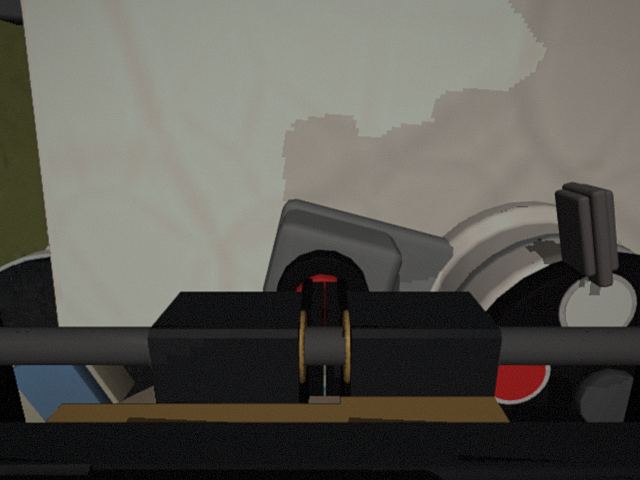

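>>> {"name": "step_arm", "arguments": {
  "increments": [
    [[0,0,-0.001],[0,0,0]],
    [[0,0,-0.001],[0,0,0]]
  ]
}}

```text
time: 8.85
ee_pos: [0.4636, -0.3842, 0.0677]
eef_rot: [0.68, 0.733, -0.001, 0.001]
ft_force: [-1.2, 1.4, 3.9]
width: 0.0002
```

>>> {"name": "step_arm", "arguments": {
  "increments": [
    [[0,0,-0.0015],[0,0,0]],
    [[0,0,-0.0015],[0,0,0]]
  ]
}}

```text
time: 9.05
ee_pos: [0.4636, -0.3842, 0.0693]
eef_rot: [0.68, 0.733, -0.001, 0.001]
ft_force: [-0.1, 0.1, 3.7]
width: 0.0007
```

>>> {"name": "step_arm", "arguments": {
  "increments": [
    [[0,0,-0.0015],[0,0,0]],
    [[0,0,-0.0015],[0,0,0]]
  ]
}}

```text
time: 9.25
ee_pos: [0.4636, -0.3842, 0.0708]
eef_rot: [0.68, 0.733, -0.001, 0.001]
ft_force: [-0.9, -0.6, 0.4]
width: 0.0007
```

>>> {"name": "step_arm", "arguments": {
  "increments": [
    [[0,0,-0.0015],[0,0,0]],
    [[0,0,-0.0015],[0,0,0]]
  ]
}}

```text
time: 9.45
ee_pos: [0.4636, -0.3842, 0.0723]
eef_rot: [0.68, 0.733, -0.001, 0.001]
ft_force: [0.1, -0.8, 1.2]
width: 0.0004
```

>>> {"name": "step_arm", "arguments": {
  "increments": [
    [[0,0,-0.0015],[0,0,0]],
    [[0,0,-0.0015],[0,0,0]]
  ]
}}

```text
time: 9.65
ee_pos: [0.4635, -0.3841, 0.0737]
eef_rot: [0.68, 0.733, -0.001, 0.001]
ft_force: [0.4, 0.7, 0.5]
width: 0.0006
```

>>> {"name": "step_arm", "arguments": {
  "increments": [
    [[0,0,-0.0015],[0,0,0]],
    [[0,0,-0.0015],[0,0,0]]
  ]
}}

```text
time: 9.85
ee_pos: [0.4635, -0.3841, 0.0753]
eef_rot: [0.68, 0.733, -0.001, 0.001]
ft_force: [1.0, 0.3, 0.7]
width: 0.0003
```

>>> {"name": "step_arm", "arguments": {
  "increments": [
    [[0,0,-0.0015],[0,0,0]],
    [[0,0,-0.0015],[0,0,0]]
  ]
}}

```text
time: 10.05
ee_pos: [0.4636, -0.3841, 0.077]
eef_rot: [0.68, 0.733, -0.001, 0.001]
ft_force: [0.4, -0.3, -0.4]
width: 0.0005
```

>>> {"name": "step_arm", "arguments": {
  "increments": [
    [[0,0,-0.0015],[0,0,0]],
    [[0,0,-0.0015],[0,0,0]]
  ]
}}

```text
time: 10.25
ee_pos: [0.4637, -0.3842, 0.0787]
eef_rot: [0.68, 0.733, -0.001, 0.001]
ft_force: [0.2, -0.4, -0.0]
width: 0.0003
```

>>> {"name": "step_arm", "arguments": {
  "increments": [
    [[0,0,-0.03],[0,0,0]],
    [[0,0,-0.06],[0,0,0]],
    [[0,0,-0.09],[0,0,0]],
    [[0,0,-0.1],[0,0,0]],
    [[0,0,-0.1],[0,0,0]]
  ]
}}

```text
time: 10.75
ee_pos: [0.4643, -0.3843, 0.1801]
eef_rot: [0.68, 0.733, -0.001, 0.003]
ft_force: [0.4, -0.1, -0.3]
width: 0.0006
```

Run:
```python
from bench import r
from h import *
c=r.camera("scene"); im=c["pixels"]; crop(c,"pics/s12.png",395,160,430,200,14)
for v in range(170,192): print(v,''.join('#' if (im[v,u,2]>120 and im[v,u,1]<60) else '.' for u in range(402,426)))
for z in(.06,.066,.072): 
  t=np.linspace(0,2*np.pi,60); q=np.array([proj(c,[.4635+.013*np.cos(a),-.3836+.013*np.sin(a),z]) for a in t]); print(z,q.min(0),q.max(0))
c=r.camera("wrist"); cv2.imwrite("pics/w12.png",c["pixels"])
print(r.read_state()["ee_pos"])
```

```text
170 ........................
171 ........................
172 ........................
173 ........................
174 .........######.........
175 ........########........
176 ........########........
177 .........#######........
178 .........#######........
179 .........#######........
180 ..........####..........
181 ........................
182 ........................
183 ........................
184 ........................
185 ........................
186 ........................
187 ........................
188 ........................
189 ........................
190 ........................
191 ........................
0.06 [408.6563519  177.41283754] [417.62931965 182.16106436]
0.066 [408.90758731 175.67826917] [417.90720901 180.41398822]
0.072 [409.16027697 173.93372017] [418.18671133 178.65670641]
[ 0.46316468 -0.38359513  0.17743249]
```

View pics/s12.png

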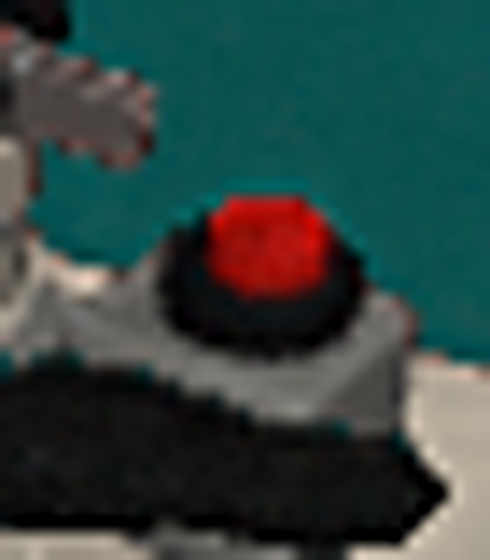

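View pics/w12.png

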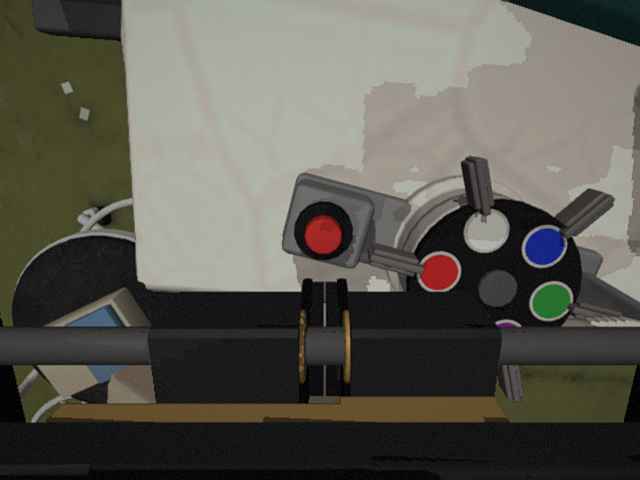

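Run:
```python
from bench import r
from h import *
c=r.camera("wrist")
A=lambda d:np.degrees(np.arctan2(d[1],d[0]))
hsv=cv2.cvtColor(c["pixels"],cv2.COLOR_BGR2HSV)
def ctr(lo,hi,x0,a=300):
    m=cv2.inRange(hsv,lo,hi); m[:,:x0]=0; n,l,s,ce=cv2.connectedComponentsWithStats(m); i=1+np.argmax(s[1:,4]); print(ce[i],s[i,4]); return ray(c,*ce[i],.084)
g=ctr((50,120,60),(68,255,255),480); q=ctr((0,150,80),(5,255,255),400)
print(g,q,"green dir",A(g-q),np.hypot(*(g-q)[:2])/2)
t=r.camera("top"); cv2.imwrite("pics/t12.png",t["pixels"])
```

```text
[552.68012752 302.30180659] 941
[440.2248954 273.4958159] 956
[ 0.62010751 -0.4141952   0.084     ] [ 0.54161353 -0.39939556  0.084     ] green dir -10.677478720481485 0.03993849730912084
```

View pics/t12.png

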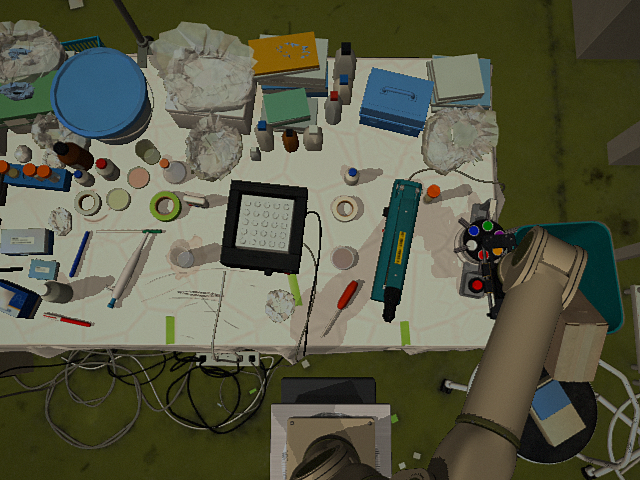

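```bash
python3 -c "
from bench import r
print(r.close_job())"
```

```text
the job is handed in; nothing more can be done
None
```

I turned the green filter to the pointer and then pressed the red button fully down and let it up. The job is handed in, at about 11 s of the 64 s allowed.

- **Turret:** With the fingers shut, I pushed one side of the violet filter's tab about 87° counter-clockwise. The last checks put the green filter at about -10.7°. The pointer and button directions measured -11.0° to -11.3°, so it is within about 0.5°, roughly the limit of the measurement. One pointer reading of about -12° came from pixels and camera pose taken at different moments, so I repeated it and got -11.2°. The turret did not move while I pressed the button.
- **Button:** I pressed it only after the turret was in place. The fingertip lost contact at about 0.0715 m height and stopped at 0.0662 m with about 23 N, which fits the full 6 mm of travel. The scene camera shows the button top back at about 0.072 m and puts the collar round it at about 0.064 m, so the stop was most likely the button's own end.
- **Bench:** The final top view shows the loose things where they were, with the robot raised clear and touching nothing.

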